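Brake the loose pulley and tighten its wing nut

TASK

On the service jig the pulley spins freely, so its orange wing nut cannot be tightened: push the red brake lever down until it snaps over and stays down by itself, easing off once it has snapped. Then turn the wing nut clockwise until it is fully home against its stop, leave the brake on, let go, and leave the other goods on the counter where they are.

Things in the scene. Friction and masses are not known exactly. Their poses are not given: they have to be found in the camera images.
- jig: Fixed service jig: grey base plate 200 x 240 x 12 mm on the counter with a blue pedestal. Origin on the counter surface, below the pulley's centre; z up; its front is -x, the lever stands on its +y side (the base plate reaches from x -90 to +110 mm and y -100 to +140 mm). The pulley centre is at (0, 0, 120) mm. The spindle axis lies in the jig's xz plane and leans 35 degrees from vertical towards the front: its upward direction is (-0.574, 0, 0.819) in the jig frame.
- pulley (a joint): Turn of the aluminium pulley (140 mm diameter, 22 mm thick, five dark holes, red mark) on its spindle, rad, clockwise seen from above positive, no limits. It spins almost freely (0.01 N m) and carries the wing nut round with it, unless the brake is on; the brake holds it to more than 1 N m.
- wingnut (a joint): Turn of the orange wing nut relative to the pulley, rad; grows clockwise seen from above (tightening), stop at 2.0 = fully home. It starts 0.6 to 1.2 rad short of the stop and needs 0.25 N m to turn on its thread, so it turns the pulley instead while that is free. It does not move along the axis.
- wing_grip (a point): Grip point of the wing nut, on the spindle axis, 51 mm above the pulley centre along the leaning axis. Its z is the spindle axis (upward), its x runs along the wing bar, its y across it. The bar is 76 mm long (x), 16 mm thick (y) and reaches from 26 mm below this point to 14 mm above it along the axis; below it is a round 30 mm boss, and the pulley's flat face is 40 mm below this point.
- brake (a joint): Brake lever angle, rad: 0 raised (start), grows as the lever is pressed down. An over-centre spring resists with about 12 N at the grip as the lever starts to move, fading to nothing at about 0.5; past that it snaps on by itself to about 0.8, where its rubber shoe clamps the pulley rim and it stays.
- brake_pivot (a point): Hinge of the brake lever, 100 mm to the jig's +y side of the spindle axis and 35 mm above the pulley centre along the axis. Its x is the hinge axis (the jig's x tilted up with the pulley's face); its y points along the lever towards the handle's end.
- brake_grip (a point): Centre of the red round handle, on the lever 90 mm from the hinge; handle 20 mm in diameter, from 50 to 115 mm from the hinge. In the plane square to the hinge axis the handle rises 56 degrees above the pulley's plane outwards (away from the pulley) when raised and about 10 degrees when snapped down. Press it down and outwards.
- spare_pulley: Bystander: dark spare pulley lying flat, 100 mm diameter, 28 mm high, beside the jig; origin at its underside.
- screwdriver: Bystander: yellow screwdriver lying in front of the jig.
- wrench: Bystander: wrench lying behind the jig.
- oil_bottle: Bystander: white oil bottle 84 mm diameter, 220 mm high; origin at its underside.
- spray_can: Bystander: yellow and red can 66 mm diameter, 190 mm high; origin at its underside.
- parts_tray: Bystander: red divided tray 150 x 200 x 50 mm; origin at its underside.
- carton: Bystander: cardboard carton 120 x 160 x 70 mm; origin at its underside.

How it is judged (in metres and radians):
On the way, in this order (a step that is already met when the one before it is completed fails the run):
1. the brake lever has snapped down (joint past 0.7 rad) and the robot no longer touches it, the wing nut still loose (value of joint brake above 0.7 rad and value of joint wingnut below 1.8 rad and contact force between each of the arm, the fingers and brake below 0.2 N), for 0.2 s.
2. the wing nut is turned home (joint past 1.88 rad) with the brake on (value of joint wingnut above 1.88 rad and value of joint brake above 0.7 rad), for 0.2 s.
At the end, for the whole second after the job is handed in: The wing nut is home: within 0.12 rad of its stop (joint above 1.88). The brake lever is still snapped down (joint above 0.7) and the pulley stands still. The other goods are within 40 mm of where they stood (all of step 2 and velocity of joint pulley between -0.1 and 0.1 rad/s); the robot touches nothing.
It fails at once if the brake lever was pushed with more than 60 N instead of easing off once it snapped (contact force between any of the fingers, the arm and brake above 60 N).
It fails at once if another thing on the counter was pushed more than 40 mm (distance of any of spare_pulley, screwdriver, wrench, oil_bottle, spray_can, parts_tray, carton from where it was at the start of the episode above 0.04 m).
It also fails if it takes over 45 s, if anything falls off the work surface, if the arm or the gripper's body presses on something with over 40 N, if the wrist force passes 120 N, or if a joint passes its speed limit or range.

ROBOT

A 6-joint arm with a two-finger parallel gripper is mounted at the origin on the work surface. World frame = base frame: x ahead of the robot, y to its left, z up, the work surface at z = 0. Lengths are in mm, angles in rad, forces in N, time in s.
With the tool pointing down it reaches from about 400 to 825 mm from the base axis. Payload 7 kg.
Tool frame: the origin (TCP) lies at the very end of the fingers, on their centre line; the grasp point (between the pads) lies 19 mm behind it; z points along the fingers, y is the direction in which the jaws open and shut (so a half turn about z gives the same grasp; the last joint's range is limited). The gripper opens to 88 mm and grips with 3 to 60 N. Pads are 19 mm wide; open, the fingers measure 130 mm over their backs; the gripper's body (78 mm by 193 mm) begins 47 mm behind the grasp point.
Start: joints at [-0.98, 0.359, 0.012, 0, -1.224, -0.288], TCP at [201.254, -644.276, 226.561] pointing down, gripper open.
Joint ranges: [-3.07, 3.07], [-1.43, 2.12], [-1.02, 1.25], [-3.03, 1.67], [-3.05, -0], [-3.03, 3.03]. Speed limits (rad/s): [2.39, 2.39, 3.01, 3.14, 3.14, 3.14].

INTERFACE

Orientations are given as a unit quaternion [x, y, z, w].
In Python, from plant import bot gives the robot as it stands. Calls block until the motion is done:
- bot.move_ptp(position, orientation): joint-space move of the TCP to a pose.
- bot.line_to(position, velocity=150, ori=None): straight line of the TCP; ori=None keeps the orientation; velocity is the mean speed in mm/s.
- bot.move_joints(angles): joint-space move.
- bot.move_gripper(opening, force=None): finger opening in mm; force is the grip in N (None keeps the last); returns when the fingers have stopped.
- bot.pause(seconds).
- bot.solve_ik(position, orientation): joint angles nearest the present ones, or None.
- bot.read_state(): the state.
- bot.camera(name): name is "side" or "top" or "wrist"; returns the picture (480x640x3 uint8, red, green, blue); there is no depth.
- bot.get_calibration(name): a dict with "fx", "fy", "cx", "cy" (pixels), "view" (4x4, takes a point from world to camera coordinates); the wrist camera has in their place "T_tool_cam" (4x4, takes a point from camera to tool coordinates, whose origin is the TCP and whose axes are the flange's). Camera axes: x right, y up, looking along -z (the intrinsics and any distortion apply to the point x, -y, -z); pixel columns grow to the right and rows downward; lengths in mm; the calibration is good to about 2 mm. A picture is of the moment at which its call begins: read the wrist's pose just before it. get_calibration takes no time and is no camera call.
A pose or a line that the arm cannot do raises bot.Unreachable and nothing moves.
- bot.close_job(): hands the job in, once; it reports no verdict.
The state is a dict: "t": time; "joint_pos": joint angles; "qvel": joint speeds; "tau": joint torques, N m; "tcp_pos": TCP position; "eef_rot": TCP orientation; "contact_force": force on the tool from outside, world axes, zero at the start; "moment": the same for the moment, N m; "width": finger opening in mm.
Only numpy, scipy, OpenCV 4.12 (cv2) and the standard library are available. Lean on these libraries where they do the work, as an engineer would, in place of code of your own. Each camera call takes 0.05 s, during which the arm holds its last target.

## Working session

There is one attempt and no reset: what is moved stays moved. The work goes in short steps, each a Python script; the robot and the scene stay as the last script left them, time stands still between calls to the robot, and variables do not carry over. Pictures are saved under pics/ and viewed, and the job is handed in when it is done.

```bash
ls; mkdir -p pics
python3 - <<'E'
from plant import bot
import cv2,json
for n in ("side","top","wrist"):
    s=bot.read_state()
    im=bot.camera(n); cv2.imwrite(f"pics/{n}0.png",im[:,:,::-1])
    c=bot.get_calibration(n); print(n,c)
print(s)
E
```

```text
pics
side {'fx': 443.3716481901707, 'fy': 443.3716481901707, 'cx': 320.4630623288955, 'cy': 239.75291760263605, 'view': array([[-9.73580641e-01, -2.28277801e-01, -5.47553718e-03,
         5.93745276e+02],
       [ 1.17628432e-01, -5.21937242e-01,  8.44834343e-01,
        -1.88858003e+02],
       [-1.95714813e-01,  8.21870282e-01,  5.34999954e-01,
        -1.22842107e+03],
       [ 0.00000000e+00,  0.00000000e+00,  0.00000000e+00,
         1.00000000e+00]])}
top {'fx': 482.7694496217602, 'fy': 482.7694496217602, 'cx': 320.12349122640626, 'cy': 240.75333035307168, 'view': array([[ 1.39890704e-03, -9.99640047e-01, -2.67921367e-02,
         2.10905393e+01],
       [ 9.97956340e-01, -3.16048120e-04,  6.38986928e-02,
        -6.02719952e+02],
       [-6.38841599e-02, -2.68267710e-02,  9.97596681e-01,
        -1.37647533e+03],
       [ 0.00000000e+00,  0.00000000e+00,  0.00000000e+00,
         1.00000000e+00]])}
wrist {'fx': 402.5152651690393, 'fy': 402.5152651690393, 'cx': 318.03423024205165, 'cy': 238.4659428116396, 'T_tool_cam': array([[ 5.11007863e-04,  9.62924756e-01,  2.69769629e-01,

[... 276 characters left out ...]
00]])}
{'t': 0.1, 'joint_pos': array([-9.79898517e-01,  3.59344204e-01,  1.11320744e-02, -3.04072181e-04,
       -1.22412064e+00, -2.88080481e-01]), 'qvel': array([-4.50931855e-04, -2.34162413e-03,  2.79965805e-03, -9.87800802e-05,
        4.12845012e-04, -2.14260528e-04]), 'tau': array([-3.51215691e-03, -5.84161448e+01,  2.93750560e+01,  7.01547593e+00,
        1.01445973e-02, -4.00712236e-05]), 'tcp_pos': array([ 201.11164697, -643.86790203,  225.69046622]), 'eef_rot': array([-1.50779609e-01,  9.88567094e-01,  7.56038316e-04, -1.97493731e-04]), 'contact_force': array([-0.19717867,  0.48864139,  0.39851823]), 'moment': array([0.06309696, 0.00771134, 0.02714607]), 'width': 87.31732418489044}
```

View pics/side0.png

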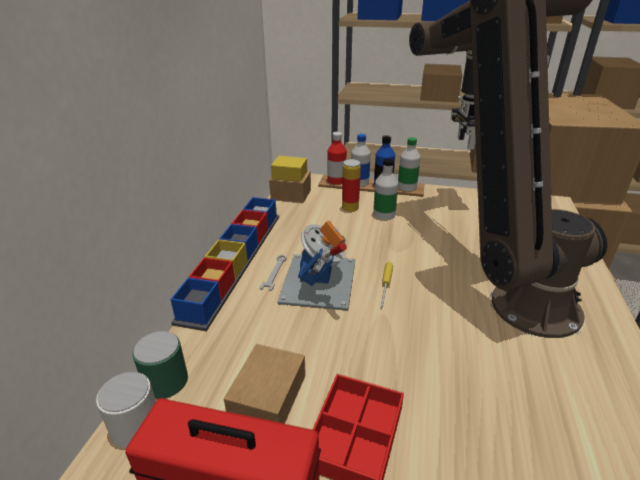

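View pics/top0.png

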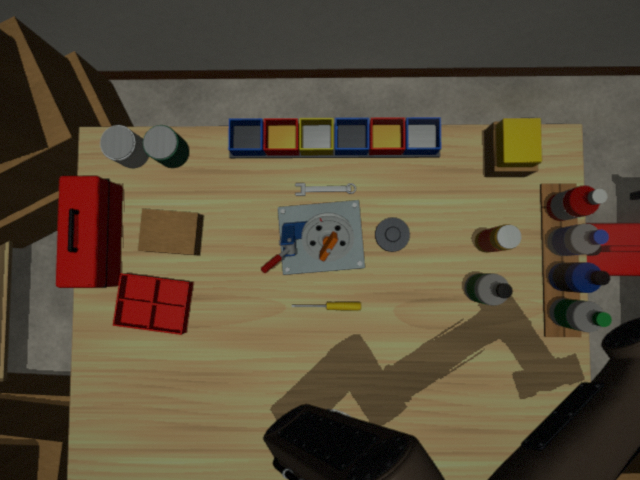

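View pics/wrist0.png

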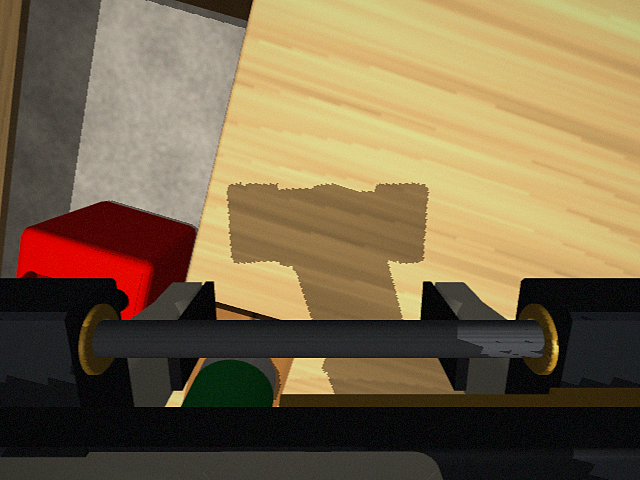

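The top view shows the jig's plate at about (277,208)-(366,268), the orange nut at (328,246) and the red handle at (272,262). Zooming in for the geometry.

```bash
cat > h.py <<'E'
import numpy as np,cv2
from scipy.spatial.transform import Rotation as R
def project(P,c):
    P=np.atleast_2d(P); V=c['view']; q=P@V[:3,:3].T+V[:3,3]
    return np.c_[c['cx']+c['fx']*q[:,0]/-q[:,2], c['cy']-c['fy']*q[:,1]/-q[:,2]]
def ray(uv,c):
    V=c['view']; d=np.array([(uv[0]-c['cx'])/c['fx'],-(uv[1]-c['cy'])/c['fy'],-1.])
    Rm=V[:3,:3]; o=-np.linalg.solve(Rm,V[:3,3]); d=np.linalg.solve(Rm,d); return o,d/np.linalg.norm(d)
def onz(uv,c,z):
    o,d=ray(uv,c); return o+d*(z-o[2])/d[2]
def tri(uv1,c1,uv2,c2):
    o1,d1=ray(uv1,c1);o2,d2=ray(uv2,c2)
    A=np.c_[d1,-d2]; t=np.linalg.lstsq(A,o2-o1,rcond=None)[0]
    a=o1+t[0]*d1;b=o2+t[1]*d2
    return (a+b)/2,np.linalg.norm(a-b)
def wristcal(c,s):
    T=np.eye(4);T[:3,:3]=R.from_quat(s['eef_rot']).as_matrix();T[:3,3]=s['tcp_pos']
    d=dict(c); d['view']=np.linalg.inv(T@c['T_tool_cam']); return d
E
python3 - <<'E'
import cv2
a=cv2.imread('pics/top0.png')[180:320,250:420]; b=cv2.imread('pics/side0.png')[205:315,260:400]
cv2.imwrite('pics/topz.png',cv2.resize(a,None,fx=4.7,fy=4.2,interpolation=cv2.INTER_NEAREST)[:600,:800])
cv2.imwrite('pics/topz.png',cv2.resize(a,(680,560),interpolation=cv2.INTER_NEAREST))
cv2.imwrite('pics/sidez.png',cv2.resize(b,(700,550),interpolation=cv2.INTER_NEAREST))
E
```

```text
(no output)
```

View pics/topz.png

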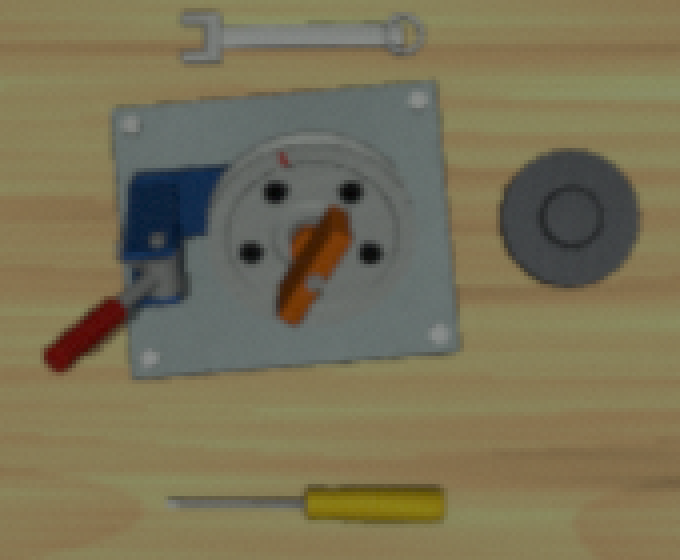

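View pics/sidez.png

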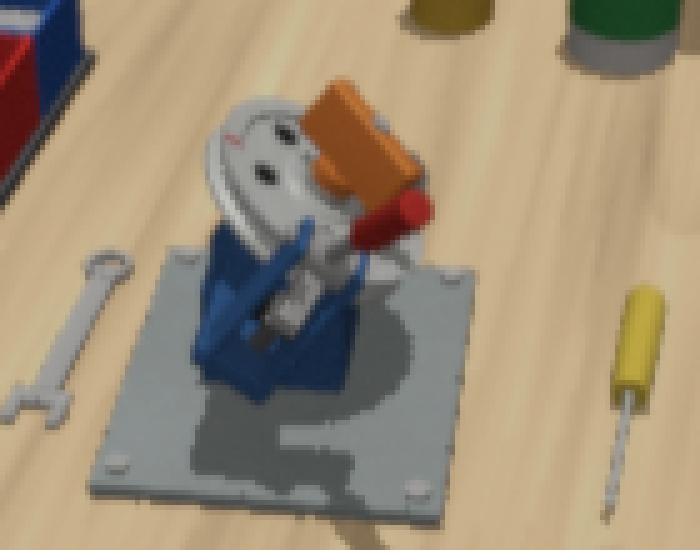

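```bash
cat > fit.py <<'E'
from h import *
from plant import bot
ct=bot.get_calibration('top');cs=bot.get_calibration('side')
J=np.array([[110,140],[110,-100],[-90,-100],[-90,140.]])
pt=np.array([[112,107],[437,82],[459,351],[133,378]])/4.+[250,180]
ps=np.array([[90,490],[168,248],[475,270],[440,522]])/5.+[260,205]
def rigid(W):
    a=J-J.mean(0);b=W-W.mean(0);th=np.arctan2((a[:,0]*b[:,1]-a[:,1]*b[:,0]).sum(),(a*b).sum())
    Rm=np.array([[np.cos(th),-np.sin(th)],[np.sin(th),np.cos(th)]]);t=W.mean(0)-Rm@J.mean(0)
    return th,t,np.linalg.norm(J@Rm.T+t-W,axis=1)
for p,c in((pt,ct),(ps,cs)):
    W=np.array([onz(q,c,12)[:2] for q in p]);print(rigid(W))
E
python3 fit.py
```

```text
(np.float64(0.07984169288460304), array([605.10309429,  -2.30523529]), array([1.0859572 , 2.10081182, 2.31391248, 1.84839831]))
(np.float64(0.09271376241263213), array([601.50141006,   1.81326104]), array([2.45278435, 0.74822119, 1.46697765, 2.72006867]))
```

The top and side plate fits agree to about 4 mm: jig at about (603, 0), yaw 0.086. I'll move the wrist camera in for a closer look along the spindle axis.

```bash
cat >> h.py <<'E'
class Jig:
    def __init__(s,x,y,th):
        s.o=np.array([x,y,0.]);s.Rz=R.from_euler('z',th).as_matrix()
        l=np.radians(35)
        s.a=s.Rz@[-np.sin(l),0,np.cos(l)]; s.hx=s.Rz@[np.cos(l),0,np.sin(l)]; s.y=s.Rz@[0,1,0]
        s.c=s.o+[0,0,120]
        s.grip=s.c+51*s.a
        s.piv=s.c+100*s.y+35*s.a
    def w(s,p): return s.o+s.Rz@np.asarray(p,float)
    def handle(s,q,r=90):
        b=np.radians(56)-q
        u=np.cos(b)*s.y+np.sin(b)*s.a; n=np.sin(b)*s.y-np.cos(b)*s.a  # n=push dir
        return s.piv+r*u,u,n
    def wing(s,ang,d=19.):
        """tool pose, jaw y at angle ang from jig y (rotating about +a), TCP d below grip"""
        y=np.cos(ang)*s.y-np.sin(ang)*s.hx   # rotation of y about a (hx,y,a right handed)
        z=-s.a; x=np.cross(y,z)
        return s.grip-d*s.a, R.from_matrix(np.c_[x,y,z]).as_quat()
E
python3 - <<'E'
from h import *
from plant import bot
J=Jig(603,0,.086)
for a in np.arange(-1.6,1.7,.4):
    p,q=J.wing(a,-170); p2,_=J.wing(a,19)
    print(round(a,2),[None if k is None else k.round(2) for k in (bot.solve_ik(p,q),bot.solve_ik(p2,q))])
p,q=J.wing(0,-170)
bot.move_ptp(p,q)
s=bot.read_state();print(s['tcp_pos'],s['eef_rot'],p,q,s['t'])
im=bot.camera('wrist');cv2.imwrite('pics/w1.png',im[:,:,::-1])
E
```

```text
-1.6 [array([ 0.58, -0.43, -0.92,  0.51, -0.59,  2.26]), None]
-1.2 [array([ 0.58, -0.43, -0.92,  0.51, -0.59,  2.66]), None]
-0.8 [array([ 2.39, -1.37, -0.95,  0.62, -2.32,  1.96]), None]
-0.4 [array([ 0.58, -0.43, -0.92,  0.51, -0.59, -2.82]), None]
-0.0 [array([ 0.58, -0.43, -0.92,  0.51, -0.59, -2.42]), None]
0.4 [array([ 0.58, -0.43, -0.92,  0.51, -0.59, -2.02]), None]
0.8 [array([ 0.58, -0.43, -0.92,  0.51, -0.59, -1.62]), None]
1.2 [array([ 0.58, -0.43, -0.92,  0.51, -0.59, -1.22]), None]
1.6 [array([ 0.58, -0.43, -0.92,  0.51, -0.59, -0.82]), None]
[476.92388733 -11.13020986 301.14996331] [-0.04076487  0.95286095  0.01273238  0.30038661] [476.70807866 -10.88796093 301.03260179] [-0.04099719  0.95283538  0.01292637  0.30042784] 2.6
```

View pics/w1.png

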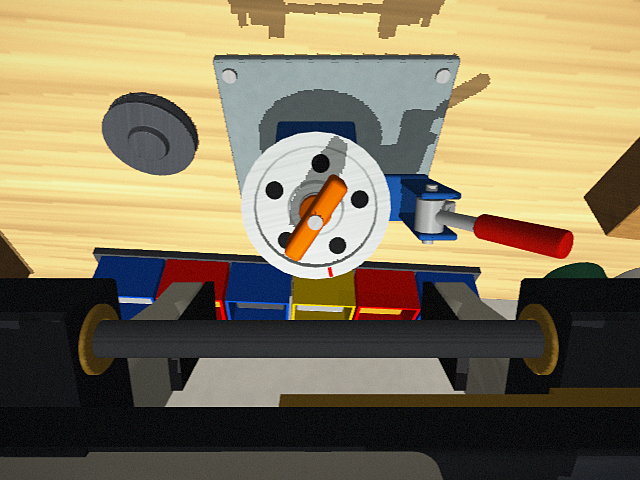

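The wrist view is clear: pulley centre near (315,205), orange bar from (295,255) to (340,180), red handle (475,220)-(570,243). The wing grasp pose came back unreachable, so I'm checking reach from here and at smaller tilts.

Run:
```python
from h import *
from plant import bot
J=Jig(603,0,.086)
f=lambda k: None if k is None else k.round(2)
for d in (-170,-120,-80,-40,0,19):
    p,q=J.wing(0,d); print(d,f(bot.solve_ik(p,q)))
print('tilts at grip')
for tilt in (35,30,25,20,15,10,0):
  for ang in (0,.6,-.6,1.57,3.14):
    l=np.radians(tilt); a=J.Rz@[-np.sin(l),0,np.cos(l)];hx=J.Rz@[np.cos(l),0,np.sin(l)]
    y=np.cos(ang)*J.y-np.sin(ang)*hx; z=-a
    q=R.from_matrix(np.c_[np.cross(y,z),y,z]).as_quat()
    print(tilt,ang,f(bot.solve_ik(J.grip+19*z,q)))
```

```text
-170 [ 0.58 -0.43 -0.92  0.51 -0.59 -2.42]
-120 [ 0.48 -0.32 -0.98  0.61 -0.4  -2.47]
-80 None
-40 None
0 None
19 None
tilts at grip
35 0 None
35 0.6 None
35 -0.6 None
35 1.57 None
35 3.14 None
30 0 None
30 0.6 None
30 -0.6 None
30 1.57 None
30 3.14 None
25 0 [ 0.38  0.06 -0.86  0.48 -0.27 -2.3 ]
25 0.6 [ 0.38  0.06 -0.86  0.48 -0.27 -1.7 ]
25 -0.6 [ 0.38  0.06 -0.86  0.48 -0.27 -2.9 ]
25 1.57 [ 0.38  0.06 -0.86  0.48 -0.27 -0.73]
25 3.14 [ 0.38  0.06 -0.86  0.48 -0.27  0.84]
20 0 [ 0.4   0.09 -0.7   0.24 -0.45 -2.08]
20 0.6 [ 0.4   0.09 -0.7   0.24 -0.45 -1.48]
20 -0.6 [ 0.4   0.09 -0.7   0.24 -0.45 -2.68]
20 1.57 [ 0.4   0.09 -0.7   0.24 -0.45 -0.51]
20 3.14 [ 0.4   0.09 -0.7   0.24 -0.45  1.06]
15 0 [ 0.38  0.13 -0.59  0.13 -0.6  -1.97]
15 0.6 [ 0.38  0.13 -0.59  0.13 -0.6  -1.37]
15 -0.6 [ 0.38  0.13 -0.59  0.13 -0.6  -2.57]
15 1.57 [ 0.38  0.13 -0.59  0.13 -0.6  -0.4 ]
15 3.14 [ 0.38  0.13 -0.59  0.13 -0.6   1.17]
10 0 [ 0.37  0.17 -0.5   0.07 -0.74 -1.9 ]
10 0.6 [ 0.37  0.17 -0.5   0.07 -0.74 -1.3 ]
10 -0.6 [ 0.37  0.17 -0.5   0.07 -0.74 -2.5 ]
10 1.57 [ 0.37  0.17 -0.5   0.07 -0.74 -0.33]
10 3.14 [ 0.37  0.17 -0.5   0.07 -0.74  1.24]
0 0 [ 0.34  0.26 -0.33  0.   -0.98 -1.82]
0 0.6 [ 0.34  0.26 -0.33  0.   -0.98 -1.22]
0 -0.6 [ 0.34  0.26 -0.33  0.   -0.98 -2.42]
0 1.57 [ 0.34  0.26 -0.33  0.   -0.98 -0.25]
0 3.14 [ 0.34  0.26 -0.33  0.   -0.98  1.32]
```

Only tilts up to about 25° are reachable at the nut, but a gripper aligned with the bar needs 35°. So I'll push a wing with closed fingers at a smaller tilt. First I'll refine the jig pose and bar angle, then check reach for both pushes.

Run:
```python
from h import *
from plant import bot
im=cv2.imread('pics/w1.png'); hsv=cv2.cvtColor(im,cv2.COLOR_BGR2HSV)
s=bot.read_state(); c=wristcal(bot.get_calibration('wrist'),s)
J=Jig(603,0,.086)
pr=lambda P:project(P,c).round(1).tolist()
print('plate front corners',pr([J.w([-90,140,12]),J.w([-90,-100,12])]))
print('pulley face c',pr(J.c+11*J.a),'axis top',pr(J.c+65*J.a),'handle tip/grip/in',pr([J.handle(0,r)[0] for r in(50,90,115)]))
# masks
o=cv2.inRange(hsv,(5,140,60),(20,255,255)); o[300:]=0;o[:,:200]=0;o[:,450:]=0;o[270:]=0
cs,_=cv2.findContours(o,0,2);k=max(cs,key=cv2.contourArea)
print('orange',cv2.minAreaRect(k),cv2.contourArea(k))
r=cv2.inRange(hsv,(0,150,60),(4,255,255))|cv2.inRange(hsv,(172,150,60),(180,255,255)); r[265:]=0;r[:,:440]=0
cs,_=cv2.findContours(r,0,2);k=max(cs,key=cv2.contourArea);print('red',cv2.minAreaRect(k),cv2.boundingRect(k))
# predicted outline circle of pulley
th=np.linspace(0,2*np.pi,60)
P=[J.c+11*J.a+70*(np.cos(t)*J.hx+np.sin(t)*J.y) for t in th]; q=project(P,c);
vis=im.copy(); cv2.polylines(vis,[q.astype(int)],True,(0,255,0),1)
for P in (J.c+65*J.a,J.c+11*J.a,J.handle(0,50)[0],J.handle(0,115)[0],J.w([-90,140,12]),J.w([-90,-100,12])): cv2.circle(vis,tuple(project(P,c)[0].astype(int)),2,(255,0,255),-1)
cv2.imwrite('pics/w1v.png',cv2.resize(vis[40:300,180:600],(800,495)))
```

```text
plate front corners [[465.0, 55.7], [212.8, 55.8]]
pulley face c [[317.9, 205.8]] axis top [[317.9, 218.8]] handle tip/grip/in [[483.8, 222.0], [535.1, 233.1], [573.7, 241.3]]
orange ((312.076904296875, 215.88461303710938), (32.172611236572266, 94.02169036865234), 33.6900634765625) 2123.5
red ((522.4423217773438, 235.78846740722656), (100.41146850585938, 29.221303939819336), 11.309932708740234) (473, 214, 100, 45)
```

View pics/w1v.png

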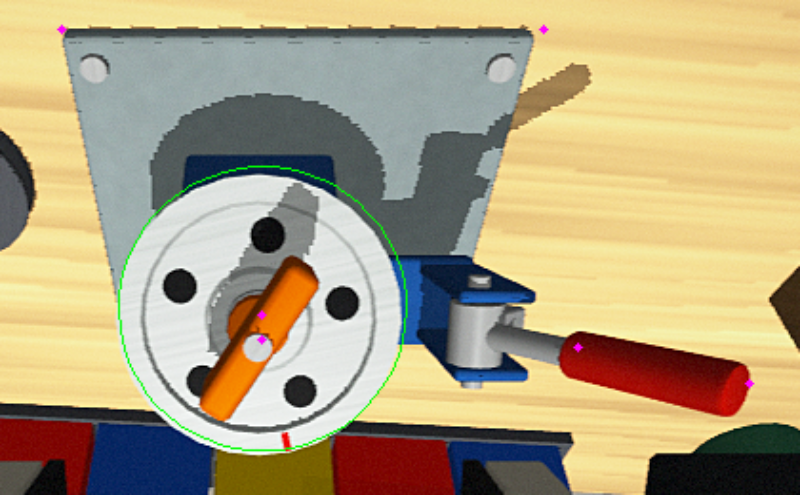

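Predicted features match the picture within about 3 px. The small offset agrees with the top-view fit, so I'll use jig (606, -1.5), yaw 0.083. Next: bar angle and reach for both pushes.

```bash
cat >> h.py <<'E'
JG=Jig(606,-1.5,.083)
def barpt(J,r,phi,h=0.,off=0.):
    """phi: cw from -hx (seen from above) of wing A direction; off>0 ahead in cw direction; h along axis from grip"""
    d=-np.cos(phi)*J.hx+np.sin(phi)*J.y; t=np.sin(phi)*J.hx+np.cos(phi)*J.y
    return J.grip+r*d+off*t+h*J.a, d, t
def pushpose(J,r,phi,h,off,tilt,sx=1):
    P,d,t=barpt(J,r,phi,h,off); l=np.radians(tilt)
    z=J.Rz@[np.sin(l),0,-np.cos(l)]; x=sx*(t-z*(t@z)); x/=np.linalg.norm(x); y=np.cross(z,x)
    return P,R.from_matrix(np.c_[x,y,z]).as_quat()
def brakepose(J,q,gap,zdir,r=90,sx=1):
    P,u,n=J.handle(q,r); z=zdir/np.linalg.norm(zdir)
    y=sx*(J.hx-z*(J.hx@z)); y/=np.linalg.norm(y)
    return P-n*(10+gap),R.from_matrix(np.c_[np.cross(y,z),y,z]).as_quat()
E
python3 - <<'E'
from h import *
from plant import bot
J=JG
s=bot.read_state(); c=wristcal(bot.get_calibration('wrist'),s)
z=800/420
ends=[(220,408),(303,266)]
X=[]
for e in ends:
    o,d=ray((e[0]/z+180,e[1]/z+40),c); p0=J.grip+14*J.a
    p=o+d*((p0-o)@J.a)/(d@J.a)-p0; X.append((p@J.hx,p@J.y)); 
X=np.array(X);print(X.round(1),np.linalg.norm(X[0]-X[1])); v=X[1]-X[0];phi=np.arctan2(v[1],-v[0]);print('phi',phi)
f=lambda k: None if k is None else k.round(2)
print('wing push')
for tilt in(25,20,15,10):
  for sx in(1,-1):
    print(tilt,sx,[f(bot.solve_ik(*pushpose(J,30,ph,-20,-18,tilt,sx))) for ph in (phi,phi+.6,phi+1.3)])
print('brake')
n=J.handle(.25)[2]; down=np.array([0,0,-1.])
for w in (1,.7,.5,.3,0):
  zd=w*n+(1-w)*down
  for sx in(1,-1):
    print(w,sx,[f(bot.solve_ik(*brakepose(J,q,0,zd,85,sx))) for q in(0,.6)])
E
```

```text
[[ 27.9 -16.7]
 [-33.3  18.1]] 70.4852543632533
phi 0.5173151186191267
wing push
25 1 [array([ 0.33,  0.04, -0.98,  0.7 , -0.16,  1.72]), array([ 0.36,  0.04, -0.98,  0.76, -0.17,  1.03]), array([ 0.41,  0.05, -0.92,  0.65, -0.23,  0.38])]
25 -1 [array([ 0.33,  0.04, -0.98,  0.7 , -0.16, -1.43]), array([ 0.36,  0.04, -0.98,  0.76, -0.17, -2.11]), array([ 0.41,  0.05, -0.92,  0.65, -0.23, -2.76])]
20 1 [array([ 0.4 ,  0.08, -0.79,  0.29, -0.39,  2.07]), array([ 0.44,  0.08, -0.79,  0.32, -0.39,  1.4 ]), array([ 0.46,  0.09, -0.74,  0.31, -0.43,  0.68])]
20 -1 [array([ 0.4 ,  0.08, -0.79,  0.29, -0.39, -1.07]), array([ 0.44,  0.08, -0.79,  0.32, -0.39, -1.74]), array([ 0.46,  0.09, -0.74,  0.31, -0.43, -2.46])]
15 1 [array([ 0.39,  0.12, -0.66,  0.15, -0.55,  2.22]), array([ 0.43,  0.12, -0.66,  0.17, -0.55,  1.57]), array([ 0.45,  0.13, -0.61,  0.17, -0.59,  0.81])]
15 -1 [array([ 0.39,  0.12, -0.66,  0.15, -0.55, -0.92]), array([ 0.43,  0.12, -0.66,  0.17, -0.55, -1.57]), array([ 0.45,  0.13, -0.61,  0.17, -0.59, -2.33])]
10 1 [array([ 0.37,  0.16, -0.56,  0.08, -0.68,  2.32]), array
[... 604 characters left out ...]
.19,  0.03, -0.36, -0.67, -0.85,  0.48]), array([ 0.27,  0.09, -0.37, -0.69, -0.76,  0.47])]
0.5 1 [array([ 0.37,  0.03, -0.37, -0.39, -0.85, -3.03]), None]
0.5 -1 [array([ 0.37,  0.03, -0.37, -0.39, -0.85,  0.11]), array([ 0.43,  0.09, -0.38, -0.39, -0.77,  0.07])]
0.3 1 [array([ 0.49,  0.07, -0.36, -0.18, -0.93,  2.95]), array([ 0.54,  0.13, -0.36, -0.18, -0.86,  2.91])]
0.3 -1 [array([ 0.49,  0.07, -0.36, -0.18, -0.93, -0.19]), array([ 0.54,  0.13, -0.36, -0.18, -0.86, -0.24])]
0 1 [array([ 0.6 ,  0.16, -0.29,  0.  , -1.12,  2.62]), array([ 0.64,  0.23, -0.28,  0.  , -1.06,  2.58])]
0 -1 [array([ 0.6 ,  0.16, -0.29,  0.  , -1.12, -0.52]), array([ 0.64,  0.23, -0.28,  0.  , -1.06, -0.56])]
```

Both pushes are reachable. Brake push now: closed fingers along the handle's mid-stroke direction, in small steps with force checks.

Run:
```python
from h import *
from plant import bot
J=JG; n=J.handle(.25)[2]
bot.move_gripper(0,30)
p,q=brakepose(J,0,60,n,88); bot.move_ptp(p,q)
p,q=brakepose(J,0,8,n,88); bot.line_to(p,120)
bot.pause(.15)
f0=bot.read_state()['contact_force']; print('t',bot.read_state()['t'],'f0',f0.round(1))
peak=0
for a in np.arange(0,.66,.03):
    p,_=brakepose(J,a,0,n,88); bot.line_to(p,60)
    s=bot.read_state(); f=s['contact_force']-f0; nn=J.handle(a)[2]
    print(round(a,2),'along',round(float(-f@nn),1),'|f|',round(float(np.linalg.norm(f)),1),'err',round(float(np.linalg.norm(s['tcp_pos']-p)),1))
    if np.linalg.norm(f)>35: print('stop');break
    peak=max(peak,-f@nn)
    if a>.4 and -f@nn<1.5 and peak>6: print('snapped?');break
p2=s['tcp_pos']-n*25; bot.line_to(p2,120)
s=bot.read_state();print(s['t'],(s['contact_force']-f0).round(1))
for m in('top','side'): cv2.imwrite(f'pics/{m}2.png',bot.camera(m)[:,:,::-1])
a=cv2.imread('pics/top2.png')[180:320,250:420]; b=cv2.imread('pics/side2.png')[205:315,260:400]
cv2.imwrite('pics/z2.png',np.hstack([cv2.resize(a,(400,330)),cv2.resize(b,(400,330))]))
```

```text
t 6.1667 f0 [ 1.3 -0.9 -0.1]
0.0 along 10.1 |f| 11.4 err 0.9
0.03 along 9.8 |f| 10.4 err 1.1
0.06 along 10.0 |f| 10.5 err 1.1
0.09 along 10.1 |f| 10.8 err 1.1
0.12 along 9.3 |f| 9.9 err 1.1
0.15 along 8.0 |f| 8.1 err 1.1
0.18 along 7.7 |f| 7.7 err 1.1
0.21 along 6.9 |f| 7.0 err 1.2
0.24 along 6.2 |f| 6.2 err 1.3
0.27 along 6.4 |f| 6.4 err 1.3
0.3 along 5.1 |f| 5.5 err 1.2
0.33 along 3.7 |f| 4.3 err 0.9
0.36 along 4.5 |f| 4.5 err 0.2
0.39 along 2.2 |f| 2.3 err 0.3
0.42 along 1.2 |f| 2.0 err 0.5
snapped?
10.3083 [-5.9 -5.9  2.9]
```

View pics/z2.png

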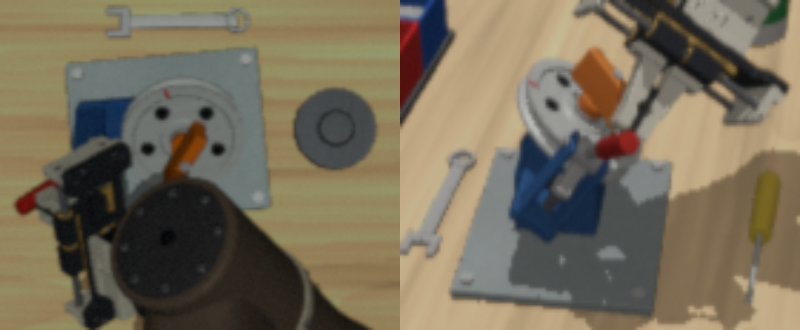

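Run:
```python
from h import *
from plant import bot
for m in('side','top'):
    im=cv2.imread(f'pics/{m}2.png');hsv=cv2.cvtColor(im,cv2.COLOR_BGR2HSV);c=bot.get_calibration(m)
    r=cv2.inRange(hsv,(0,150,60),(4,255,255))|cv2.inRange(hsv,(172,150,60),(180,255,255))
    x0,x1,y0,y1=(320,360,230,265) if m=='side' else (250,300,240,280)
    k=r[y0:y1,x0:x1]; ys,xs=np.nonzero(k);print(m,'red bbox',xs.min()+x0,xs.max()+x0,ys.min()+y0,ys.max()+y0)
    for q in(0,.4,.5,.8): print(q,project([JG.handle(q,50)[0],JG.handle(q,115)[0]],c).round(1).tolist())
print(bot.read_state()['contact_force'])
```

```text
side red bbox 329 343 248 257
0 [[331.3, 252.8], [342.1, 247.1]]
0.4 [[327.4, 259.4], [332.7, 262.9]]
0.5 [[326.3, 261.0], [330.1, 266.9]]
0.8 [[322.9, 265.5], [321.8, 277.8]]
top red bbox 257 273 257 269
0 [[278.9, 256.6], [263.1, 269.8]]
0.4 [[273.8, 254.1], [251.4, 263.5]]
0.5 [[272.9, 253.2], [249.6, 261.5]]
0.8 [[271.4, 250.5], [246.6, 254.9]]
[-3.69616738 -7.13998673  3.15015265]
```

The break-off was too early: the lever hasn't snapped and has followed the fingers back up to about 0.15 rad. Pushing again, further past centre.

Run:
```python
from h import *
from plant import bot
J=JG; n=J.handle(.25)[2]; f0=np.array([1.3,-.9,-.1])
for a in np.arange(.15,.64,.05):
    p,_=brakepose(J,a,0,n,88); bot.line_to(p,60)
    s=bot.read_state(); f=s['contact_force']-f0; nn=J.handle(a)[2]
    print(round(a,2),'along',round(float(-f@nn),1),'|f|',round(float(np.linalg.norm(f)),1))
    if np.linalg.norm(f)>35: print('stop');break
bot.pause(.1)
p2=bot.read_state()['tcp_pos']-n*70; bot.line_to(p2,150)
bot.pause(.1)
s=bot.read_state();print(s['t'],(s['contact_force']-f0).round(1))
for m in('top','side'): cv2.imwrite(f'pics/{m}3.png',bot.camera(m)[:,:,::-1])
a=cv2.imread('pics/top3.png')[180:320,250:420]; b=cv2.imread('pics/side3.png')[205:315,260:400]
cv2.imwrite('pics/z3.png',np.hstack([cv2.resize(a,(400,330)),cv2.resize(b,(400,330))]))
```

```text
0.15 along 8.8 |f| 11.1
0.2 along 7.4 |f| 9.0
0.25 along 8.0 |f| 9.0
0.3 along 6.1 |f| 7.9
0.35 along 4.2 |f| 6.6
0.4 along 1.8 |f| 3.4
0.45 along -0.2 |f| 1.8
0.5 along 0.3 |f| 2.2
0.55 along 0.7 |f| 1.9
0.6 along 0.2 |f| 1.5
13.725 [-1.7  0.8  0.5]
```

View pics/z3.png

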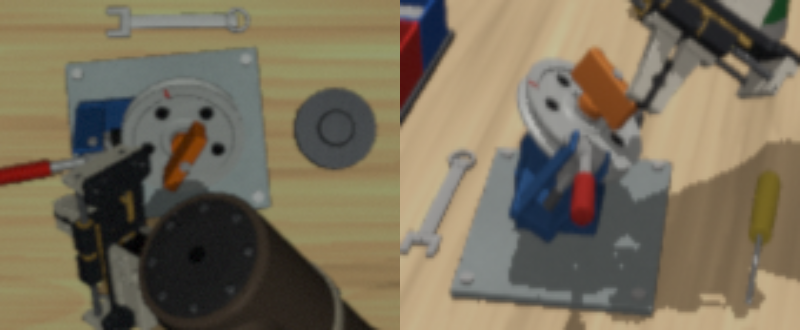

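The brake is on: the handle now lies out to the side in both views and stayed there after release. The bar angle hasn't changed. Next I'll bring the closed fingers to the trailing side of the near wing.

Run:
```python
from h import *
from plant import bot
J=JG; phi=.517; T=20
s=bot.read_state(); bot.line_to(s['tcp_pos']+np.array([-20,-20,70]),200)
P,q=pushpose(J,30,phi,-20,-34,T,-1); z=R.from_quat(q).as_matrix()[:,2]
bot.move_ptp(P-100*z,q)
im=bot.camera('wrist');cv2.imwrite('pics/w4.png',im[:,:,::-1])
bot.line_to(P-45*z,150)
s=bot.read_state();print(s['t'],s['joint_pos'].round(2),s['contact_force'].round(1))
for m in('top','side'): cv2.imwrite(f'pics/{m}4.png',bot.camera(m)[:,:,::-1])
a=cv2.imread('pics/top4.png')[180:320,250:420]; b=cv2.imread('pics/side4.png')[205:285,280:380]
cv2.imwrite('pics/z4.png',np.hstack([cv2.resize(a,(400,330)),cv2.resize(b,(400,330))]))
```

```text
16.1583 [ 0.39 -0.01 -0.75  0.22 -0.51 -0.98] [ 1.3  0.  -0.2]
```

View pics/z4.png

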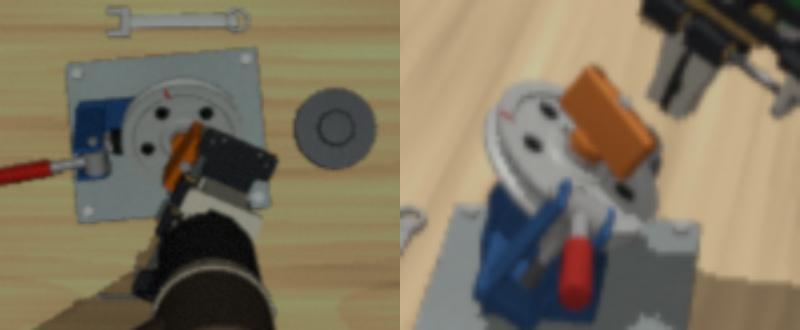

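View pics/w4.png

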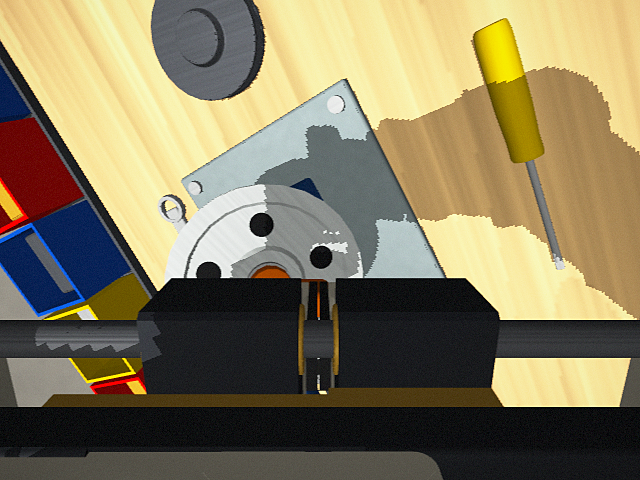

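The handle is still down and the fingertips are hovering on the trailing (-y) side of the near wing. Descending in stages with force checks, then pushing round.

Run:
```python
from h import *
from plant import bot
J=JG; phi=.517; T=20
P,q=pushpose(J,30,phi,-20,-34,T,-1); z=R.from_quat(q).as_matrix()[:,2]
f0=bot.read_state()['contact_force']
for k in (30,20,10,0):
    bot.line_to(P-k*z,60); f=bot.read_state()['contact_force']-f0; print(k,f.round(1))
    if np.linalg.norm(f)>8: print('touch'); bot.line_to(P-(k+20)*z,60); raise SystemExit
cv2.imwrite('pics/side5.png',bot.camera('side')[:,:,::-1])
log=[];hit=None
# slide in to contact at fixed phi then round
path=[(phi,o) for o in np.arange(-32,-17,2)]+[(a,-18) for a in np.arange(phi+.04,phi+1.4,.04)]
for a,o in path:
    p,qq=pushpose(J,30,a,-20,o,T,-1); t=barpt(J,0,a)[2]
    bot.line_to(p,50,qq)
    s=bot.read_state(); f=s['contact_force']-f0; ft=-f@t
    log.append((a,o,ft)); print(round(a-phi,2),round(o,0),'ft',round(float(ft),1),'f',f.round(1),'t',round(s['t'],2))
    if ft>20 or np.linalg.norm(f)>30: print('STOP'); break
    if s['t']>30: break
cv2.imwrite('pics/side6.png',bot.camera('side')[:,:,::-1]);cv2.imwrite('pics/top6.png',bot.camera('top')[:,:,::-1])
a=cv2.imread('pics/top6.png')[180:320,250:420]; b=cv2.imread('pics/side6.png')[205:285,280:380]
cv2.imwrite('pics/z6.png',np.hstack([cv2.resize(a,(400,330)),cv2.resize(b,(400,330))]))
```

```text
30 [-0.5 -0.1 -0.9]
20 [-0.3  1.6 -0.4]
10 [-0.8 -0.1 -0.3]
0 [-0.8 -0.9 -0.9]
0.0 -32 ft -0.3 f [-0.9  0.9 -0.6] t 17.91
0.0 -30 ft -0.9 f [ 0.1  1.  -0.1] t 18.16
0.0 -28 ft 0.6 f [-0.1 -0.4 -0.6] t 18.41
0.0 -26 ft 0.3 f [ 0.4 -0.2 -1. ] t 18.66
0.0 -24 ft 4.0 f [-0.7 -3.7 -1.6] t 18.91
0.0 -22 ft 10.9 f [ -0.3 -11.7  -1.2] t 19.16
0.0 -20 ft 16.8 f [  1.5 -18.6  -1.9] t 19.41
0.0 -18 ft 20.9 f [  1.1 -22.9  -2.2] t 19.66
STOP
```

View pics/z6.png

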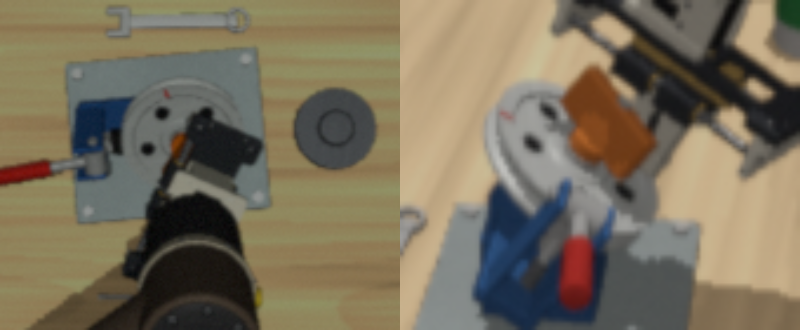

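Contact came at offset -24 mm. At 21 N the bar still hasn't clearly moved, so the contact is probably at the inner edge of the finger with a short lever arm. I'll yaw the fingers ahead by 0.25 rad to bear on the wing's outer end.

```bash
cat > push.py <<'E'
from h import *
from plant import bot
import sys
J=JG; phi=.517; T=20; f0=np.array([1.3,0,-.2])
def go(r,lead,path,lim=21,tmax=34):
    for a,o in path:
        p,_=pushpose(J,r,a,-20,o,T,-1); _,qq=pushpose(J,r,a+lead,-20,o,T,-1); t=barpt(J,0,a)[2]
        bot.line_to(p,60,qq)
        s=bot.read_state(); f=s['contact_force']-f0; ft=-f@t
        # moment of contact force about spindle needs contact point; print tangential only
        print(round(a-phi,2),round(o,0),'ft',round(float(ft),1),'f',f.round(1),'err',round(float((s['tcp_pos']-p)@t),1),'t',round(s['t'],2))
        if ft>lim or np.linalg.norm(f)>lim+10: print('STOP'); return a
        if s['t']>tmax: return a
def pics(n):
    cv2.imwrite(f'pics/side{n}.png',bot.camera('side')[:,:,::-1]);cv2.imwrite(f'pics/top{n}.png',bot.camera('top')[:,:,::-1])
    a=cv2.imread(f'pics/top{n}.png')[180:320,250:420]; b=cv2.imread(f'pics/side{n}.png')[205:285,280:380]
    cv2.imwrite(f'pics/z{n}.png',np.hstack([cv2.resize(a,(400,330)),cv2.resize(b,(400,330))]))
E
python3 - <<'E'
from push import *
go(30,0,[(phi,-30)],99)
go(30,.25,[(phi,-30)],99)
go(30,.25,[(phi,o) for o in (-26,-24,-22)]+[(a,-22) for a in np.arange(phi+.04,phi+.3,.04)])
pics(7)
E
```

```text
0.0 -30 ft 0.4 f [-1.5 -0.1  0.9] err 0.6 t 20.11
0.0 -30 ft 0.6 f [-2.1  0.2 -0.1] err 0.8 t 20.51
0.0 -26 ft 0.3 f [-0.8 -0.2  0.6] err 0.6 t 20.76
0.0 -24 ft 3.5 f [-2.4 -2.8 -0.5] err -0.3 t 21.01
0.0 -22 ft 5.0 f [-1.6 -4.7 -0.8] err -1.2 t 21.26
0.04 -22 ft 5.2 f [-1.4 -5.6  0.9] err -1.4 t 21.51
0.08 -22 ft 5.8 f [-2.  -6.   0.4] err -1.5 t 21.76
0.12 -22 ft 6.7 f [-3.4 -6.7  0.9] err -1.7 t 22.01
0.16 -22 ft 6.6 f [-3.5 -6.7  1.4] err -1.9 t 22.26
0.2 -22 ft 6.3 f [-4.7 -6.3  2.2] err -2.1 t 22.51
0.24 -22 ft 5.7 f [-4.7 -5.2  1.8] err -2.3 t 22.76
0.28 -22 ft 7.3 f [-4.7 -7.3  1.6] err -2.5 t 23.01
```

View pics/z7.png

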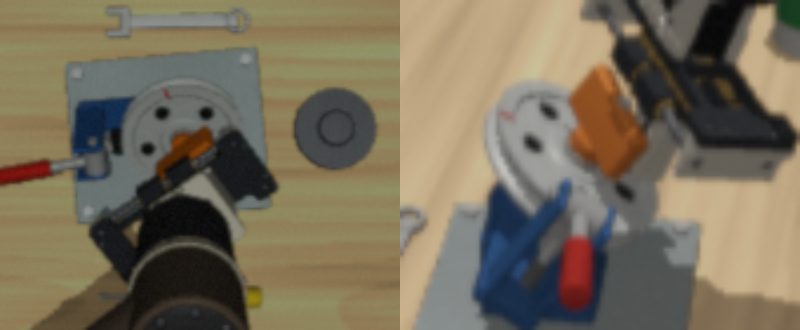

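The nut is turning at a steady 7 N or so. The red pulley mark hasn't moved and the lever is still down, so I'll keep pushing to the stop.

Run:
```python
from push import *
go(30,.25,[(a,-22) for a in np.arange(phi+.33,phi+1.5,.05)],lim=20,tmax=31)
pics(8)
```

```text
0.33 -22 ft 6.7 f [-5.6 -5.6  0.9] err -2.7 t 23.36
0.38 -22 ft 6.2 f [-5.1 -6.1  1.9] err -2.8 t 23.61
0.43 -22 ft 7.2 f [-6.3 -6.5  1.7] err -3.0 t 23.86
0.48 -22 ft 7.1 f [-6.9 -6.3  2.3] err -3.1 t 24.11
0.53 -22 ft 6.9 f [-6.8 -6.2  2.1] err -3.3 t 24.36
0.58 -22 ft 7.0 f [-7.3 -5.4  1.6] err -3.4 t 24.61
0.63 -22 ft 7.2 f [-7.3 -6.1  1.7] err -3.5 t 24.86
0.68 -22 ft 7.6 f [-7.4 -5.6  0.3] err -3.5 t 25.11
0.73 -22 ft 7.3 f [-8.  -5.4  1.3] err -3.6 t 25.36
0.78 -22 ft 7.4 f [-6.8 -6.  -0.3] err -3.6 t 25.61
0.83 -22 ft 7.1 f [-6.8 -4.7 -0.8] err -3.6 t 25.86
0.88 -22 ft 7.4 f [-7.3 -5.3 -0.7] err -3.7 t 26.11
0.93 -22 ft 7.1 f [-7.9 -3.5 -0.2] err -3.6 t 26.36
0.98 -22 ft 7.2 f [-7.3 -3.8 -1.4] err -3.6 t 26.61
1.03 -22 ft 6.9 f [-7.  -3.8 -1.5] err -3.6 t 26.86
1.08 -22 ft 7.1 f [-7.8 -3.  -1. ] err -3.5 t 27.11
1.13 -22 ft 8.0 f [-8.1 -2.3 -2.5] err -3.5 t 27.36
1.18 -22 ft 9.6 f [-11.2  -1.8  -0.9] err -4.9 t 27.61
1.23 -22 ft 13.8 f [-16.4  -0.   -0.6] err -6.2 t 27.86
1.28 -22 ft 19.2 f [-22.6   2.2  -0.9] err -7.6 t 28.11
1.33 -22 ft 22.9 f [-26.8   4.6  -0.5] err -8.6 t 28.36
STOP
```

View pics/z8.png

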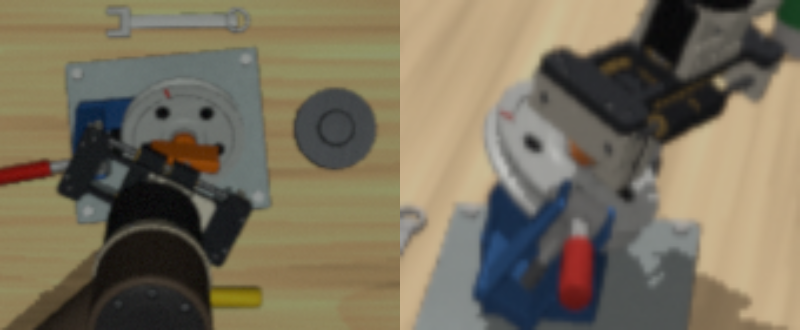

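The force climbed from 7 to 23 N and the fingers stopped advancing after about 1.15 rad, which looks like the stop. Backing off, retreating along the tool and measuring the bar.

Run:
```python
from push import *
a=phi+1.2
go(30,.25,[(a,-40)],99)
s=bot.read_state(); z=R.from_quat(s['eef_rot']).as_matrix()[:,2]
bot.line_to(s['tcp_pos']-100*z,200)
p,q=JG.wing(0,-170); bot.move_ptp(p,q); bot.pause(.15)
s=bot.read_state();print(s['t'],(s['contact_force']-f0).round(1))
im=bot.camera('wrist');cv2.imwrite('pics/w9.png',im[:,:,::-1])
cv2.imwrite('pics/w9z.png',cv2.resize(im[40:300,180:600,::-1],(800,495)))
pics(9)
```

```text
1.2 -40 ft 1.3 f [-1.5  0.4  0. ] err 0.7 t 28.98
30.2583 [-1.  -0.4 -0.3]
```

View pics/w9z.png

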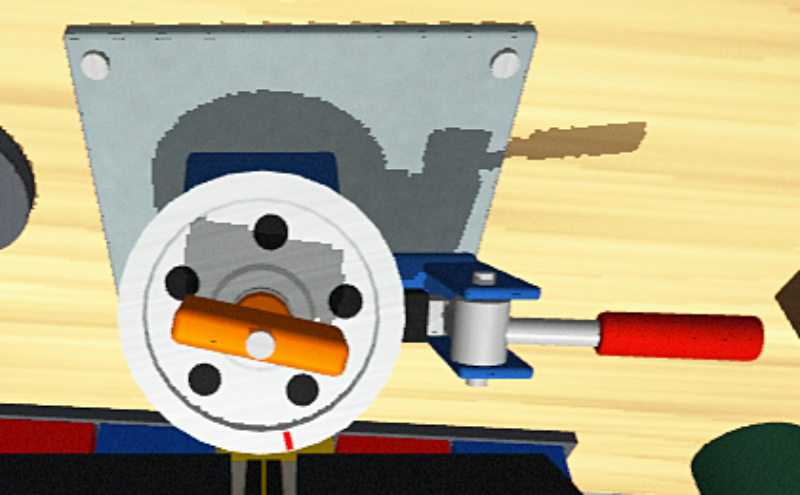

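View pics/z9.png

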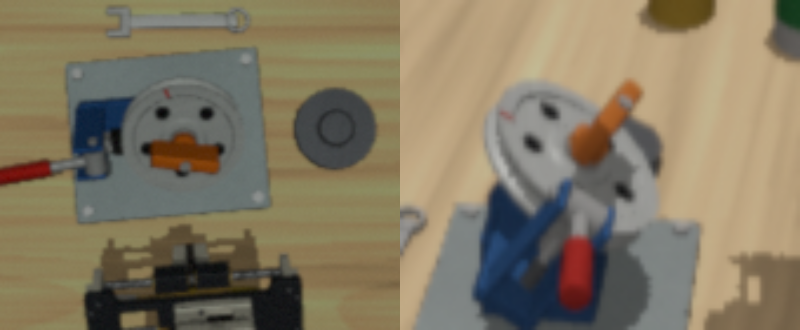

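The wrist view shows the bar turned from 0.52 to about 1.76 rad. That is 1.24 ± 0.05 of travel, about the largest start gap the task allows. The pulley's mark and holes haven't moved, the lever is down and nothing touches, so I'm handing in.

Run:
```python
from plant import bot
import cv2
a=cv2.imread('pics/top0.png')[110:340,60:540];b=cv2.imread('pics/top9.png')[110:340,60:540]
cv2.imwrite('pics/cmp.png',cv2.resize(cv2.vconcat([a,b]),(600,575)))
bot.close_job(); print(bot.read_state()['t'])
```

```text
the job is handed in; nothing more can be done
the job is handed in; nothing more can be done
```

View pics/cmp.png

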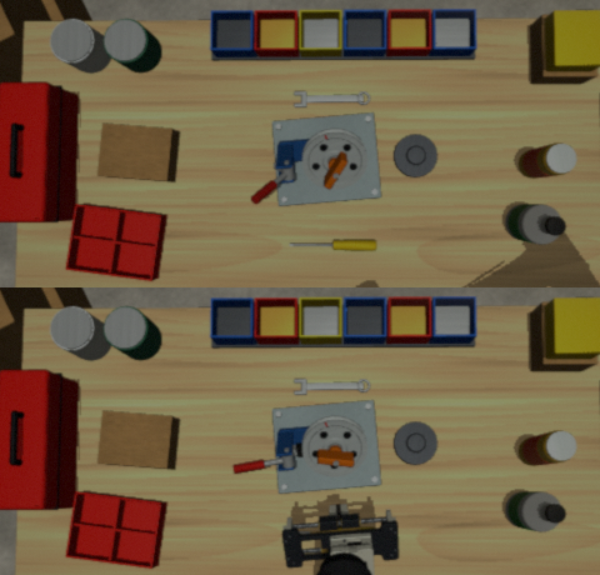

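The brake is snapped down, the wing nut is turned to its stop, and the job was handed in at about 30 s of the 45 s.

- **Brake:** I pressed the lever with closed fingertips; the largest force I read was about 11 N. The first push failed because I broke off too early and the lever followed the fingers back up. The second push went past centre and it stayed down in all later pictures.
- **Wing nut:** A grip in line with the spindle was out of reach, so I pushed one wing round with closed fingers. My first push on the wing reached 21 N without clearly turning the nut, so I moved the contact to the wing's outer end. It then turned at a steady 7 N or so. Near the end the force rose to 23 N while the fingers stopped advancing, so I backed off.
- **Last checks:**
  - The nut turned about 1.24 rad by the camera. That is slightly over the 1.2 rad maximum start gap, but within my roughly 0.05 rad error.
  - The pulley's mark and holes had not moved, and the force readings were back to about 1 N.
  - In the top view the other goods look unmoved. The gripper hid the screwdriver in the last picture; it was partly visible and in place while I was pushing the nut.

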